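# Hang the tee coupon on the coupon stand for a vertical weld

### The arm

A 6-joint arm with a two-finger parallel gripper is mounted at the origin on the work surface. World frame = base frame: x ahead of the robot, y to its left, z up, the work surface at z = 0. Lengths are in mm, angles in degrees, forces in N, time in s.
With the tool pointing down it reaches from about 250 to 775 mm from the base axis. Payload 4 kg.
Tool frame: the origin (TCP) lies at the very end of the fingers, on their centre line; the grasp point (between the pads) lies 19 mm behind it; z points along the fingers, y is the line along which they close (so a half turn about z gives the same grasp; the last joint's range is limited). The gripper opens to 94 mm and grips with 3 to 60 N. Pads are 16 mm wide; open, the fingers measure 119 mm over their backs; the gripper's body (75 mm by 177 mm) begins 78 mm behind the grasp point.
Start: joints at [59.467, 4.996, 78.535, -0, 96.463, -5.907], TCP at [229.191, 499.992, 205.506] pointing down, gripper open.
Joint ranges: [-177.83, 177.83], [-43.37, 116.18], [15.69, 146.23], [-61.86, 241.86], [9.47, 152.12], [-147.06, 147.06]. Speed limits (degrees/s): [159.86, 159.86, 180, 180, 180, 180].

### API

Orientations are given as a 3x3 rotation matrix whose columns are the frame's x, y, z axes.
In Python, from plant import robot gives the robot as it stands.
- The arm moves only by the tool servo_tool, never from a script. Its argument "targets" is a list of rows, each an object of numbers: "x", "y", "z": the shift along the tool's x, y, z in cm; "ax", "ay", "az": the turn, a rotation vector about the tool's x, y, z in degrees; "fingers": the opening, from -1 (shut) to 1 (fully open). A call has 1 to 8 rows; each row is the pose to reach, as a shift and turn from the pose commanded when the call began, along the tool's axes at that moment; what a row does not reach only later rows make up. A row lasts 1/12 s, in which the tool goes at most 41.7 mm and 7.16 degrees, less where a joint would pass 70% of its speed; a pose out of reach is approached as far as the arm can. A call with a gripper value outside its range is refused whole. The fingers move at their own pace and stop on an object; "force" is the grip in N (left out, the last holds). Time passes only in rows, so rows that repeat a pose let the fingers close. It gives the time, the measured TCP pose, the force, the opening and the grip force at its end, in the units of the state.
- robot.sense(): the state, without advancing time (a new reading comes with each control period).
- robot.get_image(name): name is "side" or "top"; returns the picture (400x640x3 uint8, red, green, blue); there is no depth.
- robot.calibration(name): a dict with "intrinsics" (3x3 intrinsics, pixels), "distortion" ([k1, k2, p1, p2, k3] as OpenCV has them; the pictures are not rectified), "origin" and "orientation" of the camera in the world. Camera axes: x right, y down, z forward; pixel columns grow to the right and rows downward; lengths in mm; the calibration is good to about 2 mm. A picture is of the moment at which its call begins. calibration takes no time and is no camera call.
- robot.sign_off(): hands the job in; it is judged then, once.
The state is a dict: "t": time; "joint_positions": joint angles; "qvel": joint speeds; "joint_efforts": joint torques, N m; "tcp_pos": TCP position; "ee_rot": TCP orientation; "contact_force": force on the tool from outside, world axes, zero at the start; "moment": the same for the moment, N m; "grip_width": finger opening in mm; "grasp_force": force on a finger pad.
Only numpy, scipy, OpenCV 4.12 (cv2) and the standard library are available. Lean on these libraries where they do the work, as an engineer would, in place of code of your own. Each camera call takes 0.05 s, during which the arm holds its last target. There are 200 camera calls.

### The job

Set the blue tee coupon up for a vertical weld: pick it up by its rib, bring the keyhole in its back plate over the screw head on the coupon stand, press it back against the sprung washer and slide it down, in the hand all the way, until the screw sits fully home at the top of the narrow slot, then let go so that it hangs upright behind the head. Feel your way and do not force it: push no harder than about 20 N in any direction. Leave the other things on the bench where they are.

Things in the scene. Friction and masses are not known exactly. Their poses are not given: they have to be found in the camera images.
- coupon: Blue tee-joint practice coupon, 0.22 to 0.35 kg, standing upright. Back plate 110 wide (y), 152 tall (z), 6 thick (x 0 to 6); a rib 9 thick, 80 deep (x 6 to 86) stands square on the middle of its front, 126 tall but cut down to 95 over its first 28 mm; pale squares all over. Origin: middle of the lower edge of the flat back face; x out of the front along the rib, z up. Keyhole above the cut.
- rib_top (a point): Point on the coupon: middle of the rib's top edge, 52 mm out from the plate's front (x 58, z 126 of the coupon). Only the rib has room for fingers: grip it from above about here (40 to 65 mm out from the plate), closing along the coupon's y. Axes as the coupon's.
- keyhole_eye (a point): Point on the coupon: centre of the keyhole's round entry hole, 21 in diameter, on the front face of the back plate (x 6, z 112 of the coupon). The hole tapers upward into a slot 10 wide. Axes as the coupon's.
- keyhole_seat (a point): Point on the coupon: centre of the upper end of the slot, on the plate's front face (x 6, z 136 of the coupon, 24 above the entry hole's centre; the slot's end is at z 140), where the screw's axis lies when fully home. Axes as the coupon's.
- stand: Coupon stand, fixed to the bench: grey base 150 square, chrome column 42 in diameter, 260 tall, black clamp block, upright steel backing plate 120 wide, z 108 to 258. Origin on the bench straight below the screw, in the plane of the backing plate's face; x out of that face along the screw, z up. Two rubber rests, 5.5 proud at y +-32, z 130, bear the hung plate's lower part.
- screw (a point): Point on the screw's axis at the flat back of its brass head, 14 off the backing plate, 225 above the bench. Axes as the stand's. Head 16 in diameter, 6 thick, front chamfered; shank 8 in diameter. Head through the hole: keyhole_eye here, the coupon's front face level with or behind this point. Home: keyhole_seat here, coupon's axes parallel to the stand's.
- washer: Orange sprung washer on the shank, 44 in diameter; origin: middle of its face, x as the stand's. At rest the face is 3 mm behind the head's back. Spring 5 N plus 2.5 N per mm of travel: the plate gets behind the head after 3 mm (12.5 N); stop at 5.5 (19 N). It pinches the plate on the head, so this will not sink by itself: push it down (10 to 18 N, least while still pressed back) until it bottoms.
- steel_tee: bystander: a smaller dark bare-steel tee joint 110 tall without keyhole, origin and axes as the coupon's; the two may stand in each other's place
- chipping_hammer: bystander: hammer lying on the bench
- wire_brush: bystander: brush lying on the bench
- spray_can: bystander: green spray can, 56 in diameter, 170 tall
- magnet_square: bystander: red magnetic welding square, 80 mm, 18 high
- plate_stack: bystander: stack of four flat steel plates 100 x 45, 24 high
Mind the look-alikes: they are no part of the job. What is shaped like the coupon but orange or red is not meant.

How it is judged:
By the outcome, as a careful person would: the job done as asked, in the order asked, and still so for the second after the job is handed in, with the robot touching nothing.
It also fails if it takes over 64 s, if anything falls off the work surface, if the arm or the gripper's body presses on something with over 40 N, if the wrist force passes 120 N, or if a joint passes its speed limit or range.

## Working session

There is one attempt and no reset: what is moved stays moved. The work goes in short steps, Python scripts to look and compute and a tool call to move; the robot and the scene stay as the last step left them, time stands still between calls to the robot, and variables do not carry over. Pictures are saved under pics/ and viewed, at most 10 in all, crops included, and the job is handed in when it is done.

Besides the shell and the picture viewer there is one more tool, called as name(argument=value, ...), one argument or row to a line, values as JSON. servo_tool: Moves the arm, as the interface text tells. Its arguments: {"type":"object","properties":{"targets":{"type":"array","items":{"type":"object","properties":{"x":{"type":"number"},"y":{"type":"number"},"z":{"type":"number"},"ax":{"type":"number"},"ay":{"type":"number"},"az":{"type":"number"},"fingers":{"type":"number"}}}},"force":{"type":"number"}},"required":["targets"]}

```bash
mkdir -p pics; python3 - <<'E'
from plant import robot
import cv2,numpy as np
np.set_printoptions(precision=3,suppress=True)
for n in("side","top"):
    im=robot.get_image(n); cv2.imwrite(f"pics/{n}0.png",cv2.cvtColor(im,cv2.COLOR_RGB2BGR))
    c=robot.calibration(n); print(n,c)
s=robot.sense(); print(s)
E
```

```text
side {'intrinsics': array([[392.433,   0.   , 319.377],
       [  0.   , 392.433, 203.532],
       [  0.   ,   0.   ,   1.   ]]), 'distortion': array([-0.086,  0.   ,  0.   ,  0.   ,  0.   ]), 'origin': array([ 139.093,  898.736, 1127.618]), 'orientation': array([[-0.924, -0.279,  0.26 ],
       [-0.381,  0.663, -0.644],
       [ 0.008, -0.694, -0.719]])}
top {'intrinsics': array([[384.59 ,   0.   , 319.907],
       [  0.   , 384.59 , 200.637],
       [  0.   ,   0.   ,   1.   ]]), 'distortion': array([-0.037,  0.   ,  0.   ,  0.   ,  0.   ]), 'origin': array([ 374.764,    7.437, 1268.506]), 'orientation': array([[ 0.024, -0.997,  0.08 ],
       [-1.   , -0.023,  0.003],
       [-0.001, -0.08 , -0.997]])}
{'t': 0.1, 'joint_positions': array([59.465,  5.034, 78.612,  0.001, 96.462, -5.908]), 'qvel': array([-0.04 , -0.002, -0.254,  0.063, -0.031,  0.036]), 'joint_efforts': array([  0.003, -34.125, -30.33 ,   0.072,   0.03 ,  -0.   ]), 'tcp_pos': array([228.956, 499.562, 204.46 ]), 'ee_rot': array([[-0.909,  0.417, -0.001],
       [ 0.417,  0.909, -0.002],
       [ 0.   , -0.002, -1.   ]]), 'contact_force': array([ 0.879, -0.153,  0.8  ]), 'moment': array([-0.044,  0.069,  0.004]), 'grasp_force': 0.0, 'grip_width': 93.99437424911076}
```

View pics/side0.png

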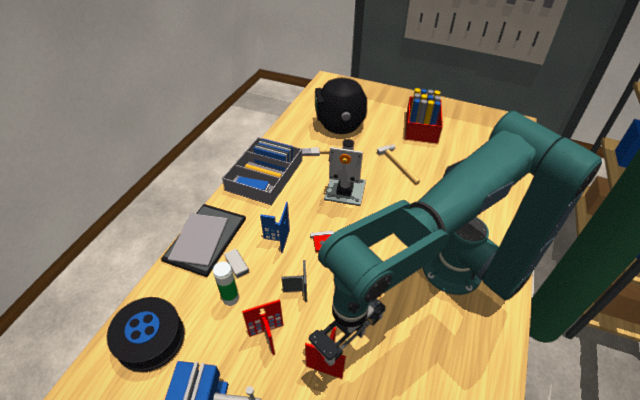

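View pics/top0.png

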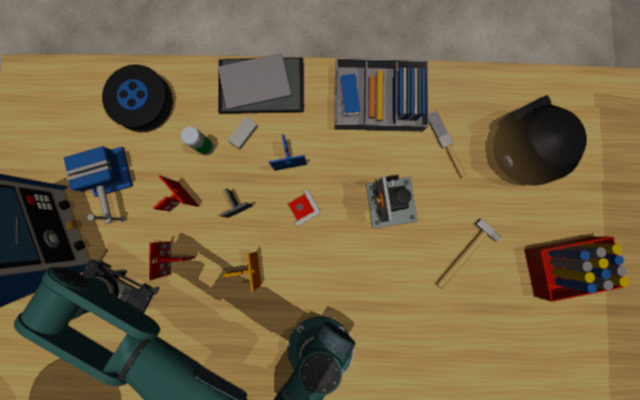

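Side view: a blue tee is at about (275,228), and the stand with its orange washer is at (345,158). In the top view they're at (287,155) and (390,200). The other tees are red at (175,193) and (168,260), orange at (245,270), and dark steel at (235,203). The blue one with pale squares fits the description, so I'll confirm it in an enlarged crop.

```bash
python3 - <<'E'
import cv2,numpy as np
s=cv2.imread("pics/side0.png");t=cv2.imread("pics/top0.png")
f=lambda im,x,y,w,h:cv2.resize(im[y:y+h,x:x+w],(400,300),interpolation=cv2.INTER_CUBIC)
a=np.vstack([np.hstack([f(s,245,190,67,50),f(s,310,135,80,60)]) ,np.hstack([f(t,254,125,67,50),f(t,350,167,80,60)])])
cv2.imwrite("pics/crop1.png",a)
E
```

```text
(no output)
```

View pics/crop1.png

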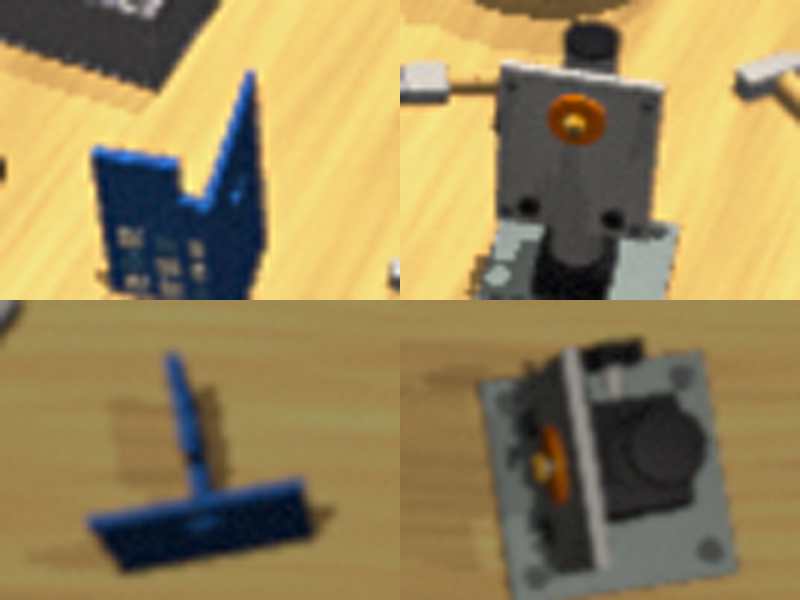

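The crop confirms it: a blue tee with pale squares, its rib cut low near the plate and a hole in the back plate. In the top view its rib points away from the robot. The stand's washer faces world +y. Next I'll measure both.

```bash
cat > h.py <<'E'
import cv2,numpy as np
from plant import robot
np.set_printoptions(precision=2,suppress=True)
def ray(n,p):
    c=robot.calibration(n);u=cv2.undistortPoints(np.array([[p]],float),c["intrinsics"],c["distortion"])[0,0]
    d=c["orientation"]@np.array([u[0],u[1],1]);return np.array(c["origin"]),d/np.linalg.norm(d)
def onz(n,p,z):
    o,d=ray(n,p);return o+d*(z-o[2])/d[2]
def tri(ps,pt):
    o1,d1=ray("side",ps);o2,d2=ray("top",pt)
    s=np.linalg.lstsq(np.c_[d1,-d2],o2-o1,rcond=None)[0]
    a=o1+s[0]*d1;b=o2+s[1]*d2;return (a+b)/2,np.linalg.norm(a-b)
def proj(n,P):
    c=robot.calibration(n);R=np.array(c["orientation"]).T
    return cv2.projectPoints(np.array([P],float),cv2.Rodrigues(R)[0],-R@c["origin"],c["intrinsics"],c["distortion"])[0].reshape(2)
S=6
def up(im,x,y,w,h):return cv2.resize(im[y:y+h,x:x+w],None,fx=S,fy=S,interpolation=cv2.INTER_CUBIC)
def comps(m,x,y,amin=60):
    out=[]
    for k in cv2.findContours(m.astype(np.uint8),cv2.RETR_EXTERNAL,cv2.CHAIN_APPROX_NONE)[0]:
        if cv2.contourArea(k)<amin:continue
        b=cv2.boxPoints(cv2.minAreaRect(k));f=lambda q:(np.array(q)+.5)/S-.5+[x,y]
        M=cv2.moments(k);out.append((cv2.contourArea(k)/S/S,f([M['m10']/M['m00'],M['m01']/M['m00']]),f(b)))
    return out
E
python3 - <<'E'
from h import *
I={n:cv2.imread(f"pics/{n}0.png") for n in("side","top")}
for n,r in(("top",(254,125,67,50)),("side",(245,190,67,50))):
    u=up(I[n],*r).astype(int);b,g,R=u[...,0],u[...,1],u[...,2]
    for th in(115,135):
        m=(b>th)&(b>R*1.7)
        for a,c,bx in comps(m,r[0],r[1]):
            print(n,th,"A%.1f"%a,c,"box",bx.round(1).tolist(),"z126",onz(n,c,126)[:2],"z152",onz(n,c,152)[:2],[onz(n,q,152)[:2].round(0).tolist() for q in bx],[onz(n,q,126)[:2].round(0).tolist() for q in bx])
C={}
for n,r in(("top",(350,167,80,60)),("side",(310,135,80,60))):
    u=up(I[n],*r).astype(int);b,g,R=u[...,0],u[...,1],u[...,2]
    m=(R>110)&(R>2.2*b)&(R>1.4*g)
    for a,c,bx in comps(m,r[0],r[1]):print(n,"orange A%.1f"%a,c,bx.round(1).tolist());C[n]=c
    m=(g>120)&(abs(R-b)<30)
    if n=="top":
        for a,c,bx in comps(m,r[0],r[1]):print(n,"strip A%.1f"%a,c,bx.round(1).tolist(),[onz(n,q,258)[:2].round(1).tolist() for q in bx])
print(tri(C["side"],C["top"]))
E
```

```text
top 115 A7.4 [287.19 156.21] box [[285.7, 153.3], [289.7, 152.9], [290.1, 158.0], [286.1, 158.3]] z126 [597.91 112.18] z152 [592.84 109.8 ] [[602.0, 114.0], [603.0, 103.0], [588.0, 101.0], [587.0, 113.0]] [[607.0, 117.0], [608.0, 105.0], [593.0, 103.0], [591.0, 115.0]]
top 115 A13.5 [283.77 141.82] box [[281.7, 134.5], [283.4, 134.2], [286.0, 148.6], [284.3, 148.9]] z126 [641.71 123.88] z152 [635.63 121.23] [[658.0, 128.0], [659.0, 123.0], [616.0, 114.0], [615.0, 119.0]] [[664.0, 131.0], [665.0, 126.0], [621.0, 116.0], [620.0, 122.0]]
side 115 A2.0 [284.02 222.26] box [[282.8, 222.3], [284.1, 221.1], [285.2, 222.2], [283.9, 223.4]] z126 [577.73 130.22] z152 [566.34 150.17] [[570.0, 152.0], [568.0, 145.0], [563.0, 148.0], [564.0, 155.0]] [[581.0, 132.0], [580.0, 125.0], [574.0, 128.0], [576.0, 135.0]]
side 115 A20.0 [267.31 216.07] box [[260.1, 216.1], [260.4, 214.1], [274.1, 216.1], [273.9, 218.0]] z126 [643.18 127.11] z152 [630.09 147.14] [[652.0, 157.0], [656.0, 148.0], [609.0, 138.0], [606.0, 146.0]] [[666.0, 137.0], [669.0, 128.0], [621.0, 118.0], [618.0, 126.0]]
side 115 A33.7 [
[... 1118 characters left out ...]
, [376.7, 218.7], [373.0, 220.4]] [[427.4, -120.9], [432.0, -130.8], [411.4, -140.2], [406.8, -130.3]]
top strip A8.6 [392.52 182.95] [[391.4, 180.8], [393.8, 180.8], [393.8, 185.2], [391.4, 185.2]] [[512.8, -178.0], [513.0, -184.2], [501.0, -184.3], [500.8, -178.1]]
top strip A151.9 [388.63 207.33] [[379.5, 225.2], [382.6, 176.3], [401.3, 177.5], [398.2, 226.4]] [[394.6, -147.8], [524.2, -154.5], [522.2, -204.1], [392.6, -196.9]]
side orange A7.9 [344.74 158.52] [[341.1, 159.8], [341.9, 156.2], [347.5, 157.4], [346.7, 161.1]]
side orange A24.7 [345.24 155.32] [[339.3, 156.8], [339.9, 152.5], [350.9, 154.1], [350.3, 158.4]]
(array([ 465.54, -154.28,  239.29]), np.float64(1.2060248234565685))
```

```bash
python3 - <<'E'
from h import *
I={n:cv2.imread(f"pics/{n}0.png") for n in("side","top")}
r=(350,167,80,60);u=up(I["top"],*r).astype(int);b,g,R=u[...,0],u[...,1],u[...,2]
for th in (150,165,180):
    for a,c,bx in comps((b>th)&(g>th),r[0],r[1]):print(th,"A%.1f"%a,c,bx.round(1).tolist(),[onz("top",q,258)[:2].round(1).tolist() for q in bx])
H={}
for n,r in(("top",(350,167,80,60)),("side",(310,135,80,60))):
    u=up(I[n],*r).astype(int);b,g,R=u[...,0],u[...,1],u[...,2]
    y0=slice(None)
    for nm,m in(("warm",(R>100)&(R>1.6*b)&(R>1.15*g)),("orange",(R>100)&(R>2.2*b)&(R>1.5*g)),("brass",(R>110)&(R>1.6*b)&(R<1.45*g))):
        if n=="top": m[:, :100]&=False; m[:,240:]=False; 
        else: m[:,:120]=False; m[:,300:]=False; m[200:]=False
        if n=="top": m[:120]=False;m[250:]=False
        k=np.argwhere(m)[:,::-1].astype(np.int32)
        if len(k)<20: continue
        lab,_,_,_=0,0,0,0
        h=cv2.convexHull(k.reshape(-1,1,2));e=cv2.minAreaRect(h);f=lambda q:(np.array(q)+.5)/S-.5+[r[0],r[1]]
        el=cv2.fitEllipse(h) if len(h)>5 else None
        H[n,nm]=f(e[0]);print(n,nm,len(k)/36,f(e[0]),np.array(e[1])/S,e[2],f(el[0]),np.array(el[1])/S,el[2])
for nm in("warm","orange","brass"):
    print(nm,tri(H["side",nm],H["top",nm]))
# exact strip/gray profile across rows
for y in (182,190,198,206,214):
    print(y,I["top"][y,376:396].mean(1).round().astype(int).tolist())
E
```

```text
top warm 67.44444444444444 [374.58 199.  ] [16.67 18.17] 0.0 [372.83 199.52] [19.65 23.66] 151.90623474121094
top orange 27.61111111111111 [381.31 199.36] [13.25  2.64] 81.8698959350586 [381.16 199.39] [ 2.87 13.8 ] 171.0509490966797
top brass 33.638888888888886 [373.33 199.  ] [14.17 18.17] 0.0 [370.98 197.45] [17.65 25.59] 48.845367431640625
side warm 378.3333333333333 [344.5  148.83] [28.5  29.83] 90.0 [344.12 140.29] [30.69 45.05] 0.8922733068466187
side orange 69.63888888888889 [345.04 158.18] [11.61  9.62] 5.710593223571777 [344.98 158.21] [ 9.97 11.88] 105.01757049560547
side brass 270.80555555555554 [344.5  147.67] [26.17 29.83] 90.0 [344.55 142.32] [32.97 36.38] 177.1339874267578
warm (array([ 461.67, -129.53,  287.52]), np.float64(2.084789547009694))
orange (array([ 466.32, -156.94,  223.81]), np.float64(1.3107716991741853))
brass (array([ 460.72, -125.21,  295.99]), np.float64(1.8175001029470774))
182 [43, 43, 39, 39, 36, 39, 66, 112, 141, 136, 107, 89, 95, 96, 94, 111, 136, 130, 115, 107]
190 [25, 36, 40, 42, 40, 41, 40, 52, 94, 137, 142, 108, 58, 37, 32, 31, 32, 28, 28, 24]
198 [58, 73, 70, 55, 55, 70, 68, 51, 41, 78, 130, 144, 119, 71, 37, 30, 36, 37, 36, 30]
206 [76, 51, 42, 39, 37, 43, 55, 55, 44, 42, 71, 123, 144, 134, 99, 57, 43, 44, 44, 44]
214 [103, 81, 49, 24, 26, 37, 41, 42, 41, 40, 40, 52, 102, 137, 141, 120, 112, 114, 116, 114]
```

```bash
python3 - <<'E'
from h import *
P=np.array([onz("top",(x,y),258)[:2] for y,x in((182,382.57),(190,383.95),(198,385.27),(206,386.4),(214,387.8))]);print(P)
k=np.polyfit(P[:,0],P[:,1],1);print(k,np.degrees(np.arctan(k[0])))
d=np.array([1,k[0]])/np.hypot(1,k[0]);n=np.array([-d[1],d[0]])
w=np.array([466.3,-156.9]);print("washer off plate",(w-[0,k[1]])@n, "normal yaw",np.degrees(np.arctan2(n[1],n[0])))
print("top edges")
I=cv2.imread("pics/top0.png")
for y in range(172,186):print(y,I[y,376:396].mean(1).round().astype(int).tolist())
for y in range(214,230,2):print(y,I[y,380:400].mean(1).round().astype(int).tolist())
E
```

```text
[[ 508.93 -154.57]
 [ 487.71 -158.44]
 [ 466.56 -162.15]
 [ 445.47 -165.34]
 [ 424.46 -169.25]]
[   0.17 -242.03] 9.738232345645748
washer off plate 5.033247939117876 normal yaw 99.73823234564574
top edges
172 [126, 126, 127, 125, 127, 126, 127, 128, 125, 126, 127, 127, 127, 127, 127, 126, 127, 127, 126, 127]
173 [127, 126, 128, 128, 127, 127, 127, 127, 126, 126, 127, 126, 126, 127, 128, 126, 125, 124, 123, 123]
174 [127, 127, 127, 128, 126, 127, 127, 127, 128, 126, 128, 125, 125, 122, 121, 112, 107, 106, 106, 96]
175 [124, 124, 123, 123, 123, 122, 124, 126, 127, 122, 120, 117, 102, 88, 82, 73, 66, 67, 64, 58]
176 [118, 118, 119, 119, 118, 118, 118, 127, 128, 106, 85, 75, 61, 43, 37, 36, 33, 29, 31, 26]
177 [112, 114, 113, 110, 107, 99, 105, 131, 135, 101, 53, 29, 19, 17, 20, 26, 24, 26, 23, 13]
178 [108, 110, 107, 92, 77, 67, 88, 129, 140, 105, 51, 23, 13, 14, 25, 25, 24, 16, 22, 17]
179 [87, 97, 90, 68, 49, 46, 79, 128, 140, 111, 61, 26, 18, 11, 23, 35, 45, 49, 38, 31]
180 [70, 80, 73, 49, 41, 43, 75, 127, 143, 122, 77, 34, 16, 23, 42, 72, 94, 97, 79, 69]
181 [54, 57, 52, 38, 39, 4
[... 547 characters left out ...]
[39, 39, 42, 40, 38, 36, 38, 45, 82, 134, 144, 125, 116, 118, 118, 116, 114, 115, 116, 115]
218 [45, 43, 43, 41, 39, 35, 37, 41, 72, 124, 143, 135, 123, 119, 116, 117, 116, 117, 116, 116]
220 [61, 47, 40, 43, 40, 42, 48, 48, 66, 105, 127, 129, 121, 117, 117, 117, 117, 116, 116, 115]
222 [91, 97, 98, 102, 107, 109, 112, 111, 112, 116, 118, 117, 116, 117, 117, 117, 118, 118, 116, 116]
224 [117, 118, 118, 119, 119, 119, 118, 115, 114, 113, 115, 115, 113, 113, 116, 111, 108, 108, 106, 101]
226 [111, 113, 111, 108, 108, 106, 105, 106, 112, 114, 112, 113, 111, 113, 116, 118, 117, 119, 119, 116]
228 [107, 113, 113, 113, 112, 116, 116, 115, 115, 117, 116, 117, 118, 118, 117, 119, 120, 120, 119, 119]
```

servo_tool(
  targets=[
    {"z": -4},
    {"x": -53,"y": -17,"z": -5,"az": 143},
    {"x": -53,"y": -17,"z": -5,"az": 143},
    {"x": -53,"y": -17,"z": -5,"az": 143},
    {"x": -53,"y": -17,"z": -5,"az": 143},
    {"x": -53,"y": -17,"z": -5,"az": 143},
    {"x": -53,"y": -17,"z": -5,"az": 143},
    {"x": -53,"y": -17,"z": -5,"az": 143},
  ],
  force=55,
)

```text
validation failed for argument at $.ta...
```

```bash
cat >> h.py <<'E'
def need(target,zdown_yyaw,pitch=0):
    """shift (cm, tool axes) and turn to reach TCP target with tool down, tool y at world yaw"""
    s=robot.sense();R=np.array(s["ee_rot"]);a=np.radians(zdown_yyaw)
    y=np.array([np.cos(a),np.sin(a),0]);z=np.array([0,0,-1.]);G=np.c_[np.cross(y,z),y,z]
    t=cv2.Rodrigues(R.T@G)[0].ravel()
    print("t%.2f"%s["t"],"tcp",s["tcp_pos"],"yyaw %.2f"%np.degrees(np.arctan2(R[1,1],R[0,1])),"F",s["contact_force"],"M",s["moment"],"w %.1f g %.1f"%(s["grip_width"],s["grasp_force"]))
    print("shift cm",R.T@(np.array(target)-s["tcp_pos"])/10,"turn",np.degrees(t))
E
python3 - <<'E'
from h import *
need((638,124,255),-78)
# brass head centroids
I={n:cv2.imread(f"pics/{n}0.png") for n in("side","top")}
for n,r in(("top",(372,192,14,16)),("side",(336,150,18,16))):
    print(n);u=I[n][r[1]:r[1]+r[3],r[0]:r[0]+r[2]].astype(int)
    for row in u: print(' '.join('%3d/%3d'%(p[2],p[1]) for p in row))
for P in((463.6,-148.4,225),(462.6,-142.5,225),(464,-151.4,225)):print([proj(n,P) for n in("side","top")])
E
```

```text
t0.10 tcp [228.96 499.56 204.46] yyaw 65.37 F [ 0.88 -0.15  0.8 ] M [-0.04  0.07  0.  ] w 94.0 g 0.0
shift cm [-52.83 -17.1   -5.03] turn [ -0.06   0.13 143.37]
top
 69/ 74  47/ 49  31/ 33  24/ 26  19/ 17  28/ 24  53/ 35  79/ 42  79/ 43  62/ 43  43/ 41  45/ 44  79/ 78 134/131
 74/ 79  53/ 57  36/ 40  24/ 26  13/ 14  30/ 22  57/ 31  90/ 42 106/ 48  87/ 47  54/ 44  42/ 38  74/ 73 130/125
 85/ 91  67/ 70  42/ 46  30/ 33  21/ 26  34/ 29  54/ 27  88/ 38 119/ 55 107/ 55  68/ 46  44/ 40  71/ 67 124/120
 85/ 92  65/ 71  46/ 50  39/ 41  35/ 39  41/ 35  52/ 29  85/ 35 125/ 58 120/ 60  83/ 50  49/ 43  61/ 59 112/109
 63/ 67  53/ 57  44/ 48  38/ 43  41/ 42  39/ 34  50/ 29  76/ 33 118/ 56 128/ 66  99/ 56  54/ 42  55/ 53  96/ 94
 48/ 51  43/ 47  44/ 47  43/ 44  49/ 44  67/ 49  69/ 47  72/ 34 107/ 52 134/ 71 110/ 60  61/ 41  43/ 43  85/ 84
 48/ 54  49/ 53  49/ 52  47/ 49  77/ 59 110/ 79 111/ 77  87/ 57 100/ 54 134/ 76 118/ 69  72/ 47  45/ 40  79/ 78
 55/ 58  66/ 71  62/ 66  53/ 52  82/ 64 122/ 89 134/100 113/ 90 101/ 72 132/ 84 124/ 77  82/ 55  47/ 42  76/ 74
 64/ 69  74/ 80  67/ 70  51/ 54  68/ 53
[... 2618 characters left out ...]
 78  86/ 75  96/ 61 105/ 49  99/ 45  78/ 41  87/ 42 107/ 48 109/ 47 109/ 51 109/ 56  86/ 70  79/ 78  80/ 80  77/ 76
 79/ 78  78/ 77  80/ 79  83/ 82  82/ 77  82/ 75  92/ 69  92/ 52  91/ 53  97/ 45 103/ 46 102/ 51  94/ 62  85/ 69  81/ 78  78/ 78  79/ 77  79/ 78
 81/ 79  82/ 80  80/ 80  80/ 79  81/ 79  83/ 79  79/ 75  75/ 68  76/ 70  76/ 69  86/ 77  85/ 75  82/ 78  80/ 79  82/ 80  79/ 79  79/ 75  78/ 77
 78/ 76  80/ 78  82/ 80  76/ 74  81/ 79  78/ 77  73/ 72  70/ 69  73/ 70  72/ 73  82/ 81  80/ 81  79/ 78  80/ 79  79/ 77  80/ 78  82/ 80  81/ 77
[array([345.15, 159.53]), array([378.18, 200.01])]
[array([344.85, 160.57]), array([376.02, 200.33])]
[array([345.33, 159.01]), array([379.28, 199.89])]
```

servo_tool(
  targets=[
    {"x": 0,"y": 0,"z": -4,"ax": 0,"ay": 0,"az": 0,"fingers": 1},
    {"x": -53,"y": -17,"z": -5,"ax": 0,"ay": 0,"az": 143,"fingers": 1},
    {"x": -53,"y": -17,"z": -5,"ax": 0,"ay": 0,"az": 143,"fingers": 1},
    {"x": -53,"y": -17,"z": -5,"ax": 0,"ay": 0,"az": 143,"fingers": 1},
    {"x": -53,"y": -17,"z": -5,"ax": 0,"ay": 0,"az": 143,"fingers": 1},
    {"x": -53,"y": -17,"z": -5,"ax": 0,"ay": 0,"az": 143,"fingers": 1},
    {"x": -53,"y": -17,"z": -5,"ax": 0,"ay": 0,"az": 143,"fingers": 1},
    {"x": -53,"y": -17,"z": -5,"ax": 0,"ay": 0,"az": 143,"fingers": 1},
  ],
  force=55,
)

```text
t: 0.77
tcp_pos: [445.4, 301.6, 250.3]
ee_rot: [[-0.257, 0.966, -0.001], [0.966, 0.257, -0.0], [-0.0, -0.001, -1.0]]
contact_force: [0.0, 0.4, -0.0]
grip_width: 93.6
grasp_force: 0.0
```

```bash
python3 - <<'E'
from h import *
need((638,124,255),-78)
print(tri((344.8,159.2),(378,200.1)))
E
```

```text
t0.77 tcp [445.4  301.61 250.33] yyaw 14.90 F [ 0.    0.39 -0.01] M [0.   0.05 0.02] w 93.6 g 0.0
shift cm [-22.12  14.05  -0.48] turn [-0.03  0.03 92.9 ]
(array([ 463.9 , -147.41,  227.06]), np.float64(1.497776573719113))
```

servo_tool(
  targets=[
    {"x": -22,"y": 14,"z": 0,"ax": 0,"ay": 0,"az": 92.9,"fingers": 1},
    {"x": -22,"y": 14,"z": 0,"ax": 0,"ay": 0,"az": 92.9,"fingers": 1},
    {"x": -22,"y": 14,"z": 0,"ax": 0,"ay": 0,"az": 92.9,"fingers": 1},
    {"x": -22,"y": 14,"z": 0,"ax": 0,"ay": 0,"az": 92.9,"fingers": 1},
    {"x": -22,"y": 14,"z": 0,"ax": 0,"ay": 0,"az": 92.9,"fingers": 1},
    {"x": -22,"y": 14,"z": 0,"ax": 0,"ay": 0,"az": 92.9,"fingers": 1},
    {"x": -22,"y": 14,"z": 0,"ax": 0,"ay": 0,"az": 92.9,"fingers": 1},
    {"x": -22,"y": 14,"z": 0,"ax": 0,"ay": 0,"az": 92.9,"fingers": 1},
  ],
)

```text
t: 1.43
tcp_pos: [639.3, 124.2, 248.0]
ee_rot: [[0.678, 0.735, -0.003], [0.735, -0.678, -0.001], [-0.003, -0.001, -1.0]]
contact_force: [-1.0, -1.1, -0.8]
grip_width: 94.1
grasp_force: 0.0
```

```bash
python3 - <<'E'
from h import *
need((638,124,255),-78)
E
```

```text
t1.43 tcp [639.32 124.24 248.03] yyaw -42.70 F [-1.03 -1.12 -0.79] M [-0.05  0.14 -0.02] w 94.1 g 0.0
shift cm [-0.11 -0.08 -0.7 ] turn [-0.03  0.19 35.3 ]
```

servo_tool(
  targets=[
    {"x": 0,"y": 0,"z": 0,"ax": 0,"ay": 0,"az": 35.3,"fingers": 1},
    {"x": 0,"y": 0,"z": 0,"ax": 0,"ay": 0,"az": 35.3,"fingers": 1},
    {"x": 0,"y": 0,"z": 0,"ax": 0,"ay": 0,"az": 35.3,"fingers": 1},
    {"x": 0,"y": 0,"z": 0,"ax": 0,"ay": 0,"az": 35.3,"fingers": 1},
    {"x": 0,"y": 0,"z": 0,"ax": 0,"ay": 0,"az": 35.3,"fingers": 1},
    {"x": 0,"y": 0,"z": 4,"ax": 0,"ay": 0,"az": 35.3,"fingers": 1},
    {"x": 0,"y": 0,"z": 8,"ax": 0,"ay": 0,"az": 35.3,"fingers": 1},
    {"x": 0,"y": 0,"z": 8,"ax": 0,"ay": 0,"az": 35.3,"fingers": 1},
  ],
)

```text
t: 2.1
tcp_pos: [629.7, 126.9, 157.0]
ee_rot: [[0.975, 0.219, -0.025], [0.219, -0.976, -0.003], [-0.025, -0.003, -1.0]]
contact_force: [-2.2, -1.2, -3.2]
grip_width: 93.8
grasp_force: 0.0
```

```bash
python3 - <<'E'
from h import *
need((638,124,95),-78)
I={n:cv2.cvtColor(robot.get_image(n),cv2.COLOR_RGB2BGR) for n in("side","top")}
for n in I: cv2.imwrite(f"pics/{n}1.png",I[n])
f=lambda im,x,y,w,h:cv2.resize(im[y:y+h,x:x+w],(400,400),interpolation=cv2.INTER_CUBIC)
cv2.imwrite("pics/c2.png",np.hstack([f(I["side"],235,170,90,90),f(I["top"],240,90,90,90)]))
E
```

```text
t2.10 tcp [629.71 126.95 157.03] yyaw -77.36 F [-2.2  -1.18 -3.17] M [-0.05  0.28 -0.04] w 93.8 g 0.0
shift cm [0.9  0.49 6.18] turn [-0.15  1.41  0.64]
```

View pics/c2.png

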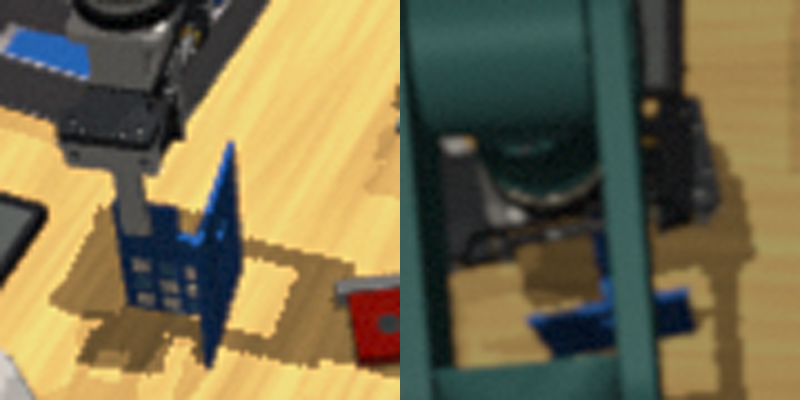

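The fingers straddle the rib near its outer half, at about (130,200) in the crop, and the plate is clear. Going down.

servo_tool(
  targets=[
    {"x": 0,"y": 0,"z": 0,"ax": 0,"ay": 0,"az": 0,"fingers": 1},
    {"x": 0,"y": 0,"z": 0,"ax": 0,"ay": 0,"az": 0,"fingers": 1},
    {"x": 0,"y": 0,"z": 0,"ax": 0,"ay": 0,"az": 0,"fingers": 1},
  ],
)

```text
t: 2.45
tcp_pos: [639.7, 128.1, 175.3]
ee_rot: [[0.976, 0.219, 0.008], [0.219, -0.976, 0.001], [0.008, 0.001, -1.0]]
contact_force: [0.2, -0.7, 0.2]
grip_width: 93.9
grasp_force: 0.0
```

```bash
python3 - <<'E'
from h import *
need((638,124,95),-78)
E
```

```text
t2.45 tcp [639.72 128.14 175.26] yyaw -77.35 F [ 0.24 -0.72  0.21] M [-0.07  0.09 -0.03] w 93.9 g 0.0
shift cm [-0.32  0.36  8.02] turn [ 0.04 -0.44  0.65]
```

servo_tool(
  targets=[
    {"x": -0.1,"y": 0.3,"z": 1,"ax": 0,"ay": 0,"az": 0.6,"fingers": 1},
    {"x": -0.2,"y": 0.3,"z": 2.5,"ax": 0,"ay": 0,"az": 0.6,"fingers": 1},
    {"x": -0.2,"y": 0.3,"z": 4,"ax": 0,"ay": 0,"az": 0.6,"fingers": 1},
    {"x": -0.2,"y": 0.3,"z": 5.5,"ax": 0,"ay": 0,"az": 0.6,"fingers": 1},
    {"x": -0.2,"y": 0.3,"z": 7,"ax": 0,"ay": 0,"az": 0.6,"fingers": 1},
    {"x": -0.2,"y": 0.3,"z": 7.8,"ax": 0,"ay": 0,"az": 0.6,"fingers": 1},
    {"x": -0.2,"y": 0.3,"z": 8,"ax": 0,"ay": 0,"az": 0.6,"fingers": 1},
    {"x": -0.2,"y": 0.3,"z": 8,"ax": 0,"ay": 0,"az": 0.6,"fingers": 1},
  ],
)

```text
t: 3.12
tcp_pos: [636.0, 124.4, 90.4]
ee_rot: [[0.978, 0.208, -0.001], [0.208, -0.978, -0.0], [-0.001, -0.0, -1.0]]
contact_force: [-0.6, -0.6, 0.3]
grip_width: 94.1
grasp_force: 0.0
```

```bash
python3 - <<'E'
from h import *
need((638,124,95),-78)
E
```

```text
t3.12 tcp [636.02 124.36  90.37] yyaw -77.97 F [-0.6  -0.65  0.32] M [ 0.01  0.12 -0.01] w 94.1 g 0.0
shift cm [ 0.19  0.08 -0.46] turn [-0.01  0.04  0.03]
```

servo_tool(
  targets=[
    {"x": 0.1,"y": 0,"z": -0.2,"ax": 0,"ay": 0,"az": 0,"fingers": -0.5},
    {"x": 0.1,"y": 0,"z": -0.2,"ax": 0,"ay": 0,"az": 0,"fingers": -1},
    {"x": 0.1,"y": 0,"z": -0.2,"ax": 0,"ay": 0,"az": 0,"fingers": -1},
    {"x": 0.1,"y": 0,"z": -0.2,"ax": 0,"ay": 0,"az": 0,"fingers": -1},
    {"x": 0.1,"y": 0,"z": -0.2,"ax": 0,"ay": 0,"az": 0,"fingers": -1},
    {"x": 0.1,"y": 0,"z": -0.2,"ax": 0,"ay": 0,"az": 0,"fingers": -1},
    {"x": 0.1,"y": 0,"z": -0.2,"ax": 0,"ay": 0,"az": 0,"fingers": -1},
    {"x": 0.1,"y": 0,"z": -0.2,"ax": 0,"ay": 0,"az": 0,"fingers": -1},
  ],
  force=10,
)

```text
t: 3.78
tcp_pos: [637.1, 124.7, 92.7]
ee_rot: [[0.978, 0.209, -0.0], [0.209, -0.978, 0.0], [-0.0, -0.0, -1.0]]
contact_force: [-0.4, -0.2, 0.0]
grip_width: 44.2
grasp_force: 0.0
```

servo_tool(
  targets=[
    {"x": 0,"y": 0,"z": 0,"ax": 0,"ay": 0,"az": 0,"fingers": -1},
    {"x": 0,"y": 0,"z": 0,"ax": 0,"ay": 0,"az": 0,"fingers": -1},
    {"x": 0,"y": 0,"z": 0,"ax": 0,"ay": 0,"az": 0,"fingers": -1},
  ],
  force=60,
)

```text
t: 4.03
tcp_pos: [637.1, 124.7, 92.7]
ee_rot: [[0.978, 0.209, 0.0], [0.209, -0.978, 0.0], [0.0, -0.0, -1.0]]
contact_force: [-0.5, 0.3, -0.1]
grip_width: 24.3
grasp_force: 0.0
```

servo_tool(
  targets=[
    {"x": 0,"y": 0,"z": 0,"ax": 0,"ay": 0,"az": 0,"fingers": -1},
    {"x": 0,"y": 0,"z": 0,"ax": 0,"ay": 0,"az": 0,"fingers": -1},
    {"x": 0,"y": 0,"z": 0,"ax": 0,"ay": 0,"az": 0,"fingers": -1},
    {"x": 0,"y": 0,"z": 0,"ax": 0,"ay": 0,"az": 0,"fingers": -1},
    {"x": 0,"y": 0,"z": 0,"ax": 0,"ay": 0,"az": 0,"fingers": -1},
  ],
  force=15,
)

```text
t: 4.45
tcp_pos: [637.3, 124.4, 92.8]
ee_rot: [[0.978, 0.209, 0.0], [0.209, -0.978, -0.0], [0.0, 0.0, -1.0]]
contact_force: [0.3, -1.6, -0.5]
grip_width: 9.1
grasp_force: 15.0
```

servo_tool(
  targets=[
    {"x": 0,"y": 0,"z": 0,"ax": 0,"ay": 0,"az": 0,"fingers": -1},
    {"x": 0,"y": 0,"z": 0,"ax": 0,"ay": 0,"az": 0,"fingers": -1},
    {"x": 0,"y": 0,"z": 0,"ax": 0,"ay": 0,"az": 0,"fingers": -1},
  ],
  force=60,
)

```text
t: 4.7
tcp_pos: [637.3, 124.5, 92.8]
ee_rot: [[0.978, 0.209, 0.0], [0.209, -0.978, -0.0], [0.0, 0.0, -1.0]]
contact_force: [0.6, -1.5, 0.1]
grip_width: 9.1
grasp_force: 60.0
```

Gripped at 9.1 mm with 60 N. Lifting slowly.

servo_tool(
  targets=[
    {"x": 0,"y": 0,"z": -0.5,"ax": 0,"ay": 0,"az": 0,"fingers": -1},
    {"x": 0,"y": 0,"z": -1.5,"ax": 0,"ay": 0,"az": 0,"fingers": -1},
    {"x": 0,"y": 0,"z": -3,"ax": 0,"ay": 0,"az": 0,"fingers": -1},
    {"x": 0,"y": 0,"z": -5,"ax": 0,"ay": 0,"az": 0,"fingers": -1},
    {"x": 0,"y": 0,"z": -7,"ax": 0,"ay": 0,"az": 0,"fingers": -1},
    {"x": 0,"y": 0,"z": -9,"ax": 0,"ay": 0,"az": 0,"fingers": -1},
    {"x": 0,"y": 0,"z": -11,"ax": 0,"ay": 0,"az": 0,"fingers": -1},
    {"x": 0,"y": 0,"z": -12,"ax": 0,"ay": 0,"az": 0,"fingers": -1},
  ],
)

```text
t: 5.37
tcp_pos: [637.8, 125.2, 216.5]
ee_rot: [[0.978, 0.209, 0.004], [0.209, -0.978, 0.001], [0.004, -0.0, -1.0]]
contact_force: [0.6, 0.2, -2.4]
grip_width: 8.6
grasp_force: 60.0
```

```bash
python3 - <<'E'
from h import *
need((448,-30,210),9.6)
E
```

```text
t5.37 tcp [637.8  125.2  216.48] yyaw -77.93 F [ 0.6   0.16 -2.41] M [ 0.06  0.08 -0.04] w 8.6 g 60.0
shift cm [-21.81  11.21   0.55] turn [  0.18  -0.21 -87.53]
```

servo_tool(
  targets=[
    {"x": -0.8,"y": 0.4,"z": 0,"ax": 0,"ay": 0,"az": -3,"fingers": -1},
    {"x": -2.5,"y": 1.3,"z": 0,"ax": 0,"ay": 0,"az": -9,"fingers": -1},
    {"x": -4.2,"y": 2.2,"z": 0,"ax": 0,"ay": 0,"az": -15.5,"fingers": -1},
    {"x": -6,"y": 3.1,"z": 0,"ax": 0,"ay": 0,"az": -22,"fingers": -1},
    {"x": -7.8,"y": 4,"z": 0,"ax": 0,"ay": 0,"az": -29,"fingers": -1},
    {"x": -9.6,"y": 4.9,"z": 0,"ax": 0,"ay": 0,"az": -36,"fingers": -1},
    {"x": -11.4,"y": 5.8,"z": 0,"ax": 0,"ay": 0,"az": -43,"fingers": -1},
    {"x": -13.2,"y": 6.7,"z": 0,"ax": 0,"ay": 0,"az": -50,"fingers": -1},
  ],
)

```text
t: 6.03
tcp_pos: [520.7, 31.5, 212.4]
ee_rot: [[0.463, 0.886, -0.001], [0.886, -0.463, 0.001], [0.0, -0.001, -1.0]]
contact_force: [0.2, 0.0, -2.8]
grip_width: 8.6
grasp_force: 60.0
```

```bash
python3 - <<'E'
from h import *
need((448,-30,210),9.6)
E
```

```text
t6.03 tcp [520.67  31.45 212.38] yyaw -27.58 F [ 0.2   0.04 -2.84] M [0.05 0.02 0.01] w 8.6 g 60.0
shift cm [-8.81 -3.6   0.24] turn [ -0.08  -0.03 -37.18]
```

servo_tool(
  targets=[
    {"x": -1.4,"y": -0.6,"z": 0,"ax": 0,"ay": 0,"az": -6,"fingers": -1},
    {"x": -3,"y": -1.3,"z": 0,"ax": 0,"ay": 0,"az": -13,"fingers": -1},
    {"x": -4.8,"y": -2,"z": 0,"ax": 0,"ay": 0,"az": -20,"fingers": -1},
    {"x": -6.4,"y": -2.6,"z": 0,"ax": 0,"ay": 0,"az": -27,"fingers": -1},
    {"x": -7.8,"y": -3.2,"z": 0,"ax": 0,"ay": 0,"az": -33,"fingers": -1},
    {"x": -8.6,"y": -3.6,"z": 0,"ax": 0,"ay": 0,"az": -37,"fingers": -1},
    {"x": -8.6,"y": -3.6,"z": 0,"ax": 0,"ay": 0,"az": -37,"fingers": -1},
    {"x": -8.6,"y": -3.6,"z": 0,"ax": 0,"ay": 0,"az": -37,"fingers": -1},
  ],
)

```text
t: 6.7
tcp_pos: [449.7, -27.2, 212.8]
ee_rot: [[-0.155, 0.988, 0.0], [0.988, 0.155, 0.001], [0.001, 0.001, -1.0]]
contact_force: [-0.2, 0.2, -3.4]
grip_width: 8.9
grasp_force: 60.0
```

```bash
python3 - <<'E'
from h import *
need((448,-30,206),9.6)
I={n:cv2.cvtColor(robot.get_image(n),cv2.COLOR_RGB2BGR) for n in("side","top")}
for n in I: cv2.imwrite(f"pics/{n}2.png",I[n])
f=lambda im,x,y,w,h:cv2.resize(im[y:y+h,x:x+w],(400,400),interpolation=cv2.INTER_CUBIC)
cv2.imwrite("pics/c3.png",np.hstack([f(I["side"],295,120,90,90),f(I["top"],325,155,90,90)]))
E
```

```text
t6.70 tcp [449.67 -27.23 212.79] yyaw 8.91 F [-0.22  0.19 -3.45] M [0.01 0.   0.03] w 8.9 g 60.0
shift cm [-0.25 -0.21  0.68] turn [ 0.03 -0.05 -0.69]
```

View pics/c3.png

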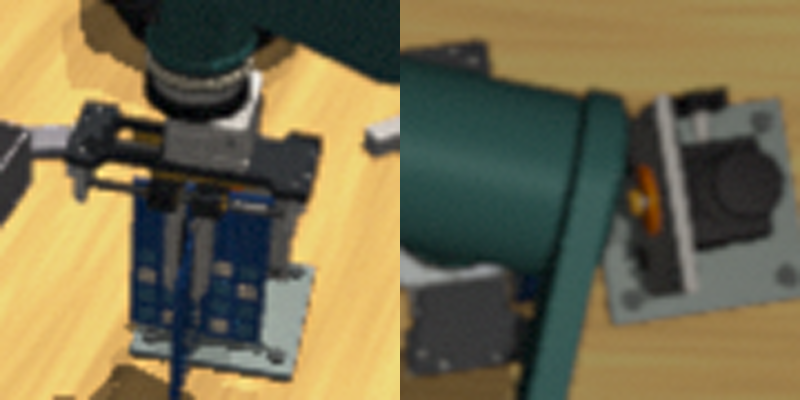

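The coupon is in hand, square to the stand and facing the washer at about (640,205) in the crop. Top view: the path is clear. Approaching along the screw's axis.

```bash
cat >> h.py <<'E'
def at(d,dz=0,dl=0,yaw=9.6,S0=(463.9,-149.5)):
    """TCP d mm out from head back along screw axis, dl along coupon -y (=tool y), dz above eye height"""
    a=np.radians(yaw);n=np.array([-np.sin(a),np.cos(a)]);l=np.array([np.cos(a),np.sin(a)])
    p=np.array(S0)+n*d+l*dl;s=robot.sense();q=np.array(s["tcp_pos"][:2])-S0
    F=np.array(s["contact_force"]);print("now d %.1f l %.1f z %.1f  Fn %.1f Fl %.1f"%(q@n,q@l,s["tcp_pos"][2],F[:2]@n,F[:2]@l))
    need((*p,205.8+dz),yaw)
E
python3 -c "
from h import *
at(75)"
```

```text
now d 123.1 l 6.9 z 212.7  Fn -0.5 Fl -0.6
t6.80 tcp [450.14 -27.   212.69] yyaw 8.99 F [-0.5  -0.56 -2.96] M [ 0.01  0.07 -0.02] w 8.7 g 60.0
shift cm [-4.82 -0.63  0.69] turn [ 0.02 -0.04 -0.61]
```

servo_tool(
  targets=[
    {"x": 0,"y": -0.2,"z": 0.2,"ax": 0,"ay": 0,"az": -0.6,"fingers": -1},
    {"x": -0.6,"y": -0.6,"z": 0.6,"ax": 0,"ay": 0,"az": -0.6,"fingers": -1},
    {"x": -1.4,"y": -0.6,"z": 0.7,"ax": 0,"ay": 0,"az": -0.6,"fingers": -1},
    {"x": -2.4,"y": -0.6,"z": 0.7,"ax": 0,"ay": 0,"az": -0.6,"fingers": -1},
    {"x": -3.4,"y": -0.6,"z": 0.7,"ax": 0,"ay": 0,"az": -0.6,"fingers": -1},
    {"x": -4.3,"y": -0.6,"z": 0.7,"ax": 0,"ay": 0,"az": -0.6,"fingers": -1},
    {"x": -4.8,"y": -0.6,"z": 0.7,"ax": 0,"ay": 0,"az": -0.6,"fingers": -1},
    {"x": -4.8,"y": -0.6,"z": 0.7,"ax": 0,"ay": 0,"az": -0.6,"fingers": -1},
  ],
)

```text
t: 7.47
tcp_pos: [451.7, -77.3, 205.7]
ee_rot: [[-0.165, 0.986, -0.0], [0.986, 0.165, -0.0], [-0.0, -0.0, -1.0]]
contact_force: [-0.5, 1.0, -2.8]
grip_width: 8.7
grasp_force: 60.0
```

```bash
python3 - <<'E'
from h import *
at(75)
I={n:cv2.cvtColor(robot.get_image(n),cv2.COLOR_RGB2BGR) for n in("side","top")}
for n in I: cv2.imwrite(f"pics/{n}3.png",I[n])
f=lambda im,x,y,w,h:cv2.resize(im[y:y+h,x:x+w],(400,400),interpolation=cv2.INTER_CUBIC)
cv2.imwrite("pics/c4.png",np.hstack([f(I["side"],305,120,80,80),f(I["top"],340,165,70,70)]))
E
```

```text
now d 73.2 l 0.1 z 205.7  Fn 1.1 Fl -0.3
t7.47 tcp [451.75 -77.32 205.67] yyaw 9.52 F [-0.53  1.02 -2.85] M [ 0.02  0.12 -0.03] w 8.7 g 60.0
shift cm [ 0.18 -0.01 -0.01] turn [-0.    0.02 -0.08]
```

View pics/c4.png

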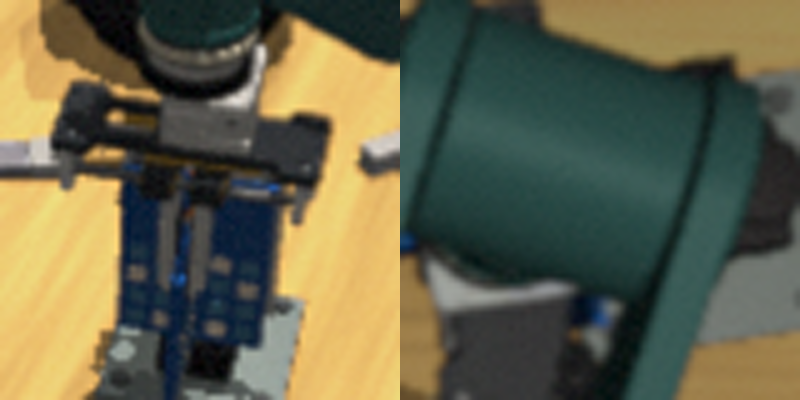

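The washer and head show through the hole between the fingers, at about (190,213) in the crop. Now creeping in by feel.

servo_tool(
  targets=[
    {"x": -0.3,"y": 0,"z": 0,"ax": 0,"ay": 0,"az": 0,"fingers": -1},
    {"x": -0.6,"y": 0,"z": 0,"ax": 0,"ay": 0,"az": 0,"fingers": -1},
    {"x": -0.8,"y": 0,"z": 0,"ax": 0,"ay": 0,"az": 0,"fingers": -1},
    {"x": -1,"y": 0,"z": 0,"ax": 0,"ay": 0,"az": 0,"fingers": -1},
    {"x": -1,"y": 0,"z": 0,"ax": 0,"ay": 0,"az": 0,"fingers": -1},
  ],
)

```text
t: 7.98
tcp_pos: [453.2, -85.9, 205.7]
ee_rot: [[-0.167, 0.986, 0.0], [0.986, 0.167, -0.0], [-0.0, 0.0, -1.0]]
contact_force: [0.3, 0.3, -2.8]
grip_width: 8.8
grasp_force: 60.0
```

servo_tool(
  targets=[
    {"x": -0.15,"y": 0,"z": 0,"ax": 0,"ay": 0,"az": 0,"fingers": -1},
    {"x": -0.3,"y": 0,"z": 0,"ax": 0,"ay": 0,"az": 0,"fingers": -1},
    {"x": -0.3,"y": 0,"z": 0,"ax": 0,"ay": 0,"az": 0,"fingers": -1},
  ],
)

```text
t: 8.23
tcp_pos: [453.7, -88.8, 205.7]
ee_rot: [[-0.167, 0.986, 0.0], [0.986, 0.167, -0.0], [-0.0, 0.0, -1.0]]
contact_force: [-0.0, 0.6, -3.7]
grip_width: 8.7
grasp_force: 60.0
```

servo_tool(
  targets=[
    {"x": -0.15,"y": 0,"z": 0,"ax": 0,"ay": 0,"az": 0,"fingers": -1},
    {"x": -0.3,"y": 0,"z": 0,"ax": 0,"ay": 0,"az": 0,"fingers": -1},
    {"x": -0.3,"y": 0,"z": 0,"ax": 0,"ay": 0,"az": 0,"fingers": -1},
  ],
)

```text
t: 8.48
tcp_pos: [454.2, -91.8, 205.7]
ee_rot: [[-0.167, 0.986, 0.0], [0.986, 0.167, -0.0], [-0.0, 0.0, -1.0]]
contact_force: [0.4, -0.3, -4.1]
grip_width: 8.8
grasp_force: 60.0
```

```bash
python3 -c "
from h import *
at(52)"
```

```text
now d 58.5 l 0.1 z 205.7  Fn -0.4 Fl 0.4
t8.48 tcp [454.23 -91.83 205.7 ] yyaw 9.63 F [ 0.42 -0.29 -4.11] M [-0.02  0.05 -0.06] w 8.8 g 60.0
shift cm [-0.65 -0.01 -0.01] turn [0.   0.01 0.03]
```

servo_tool(
  targets=[
    {"x": -0.1,"y": 0,"z": 0,"ax": 0,"ay": 0,"az": 0,"fingers": -1},
    {"x": -0.2,"y": 0,"z": 0,"ax": 0,"ay": 0,"az": 0,"fingers": -1},
    {"x": -0.2,"y": 0,"z": 0,"ax": 0,"ay": 0,"az": 0,"fingers": -1},
  ],
)

```text
t: 8.73
tcp_pos: [454.5, -93.7, 205.7]
ee_rot: [[-0.167, 0.986, 0.0], [0.986, 0.167, -0.0], [-0.0, 0.0, -1.0]]
contact_force: [0.7, -1.3, -3.6]
grip_width: 8.6
grasp_force: 60.0
```

servo_tool(
  targets=[
    {"x": -0.1,"y": 0,"z": 0,"ax": 0,"ay": 0,"az": 0,"fingers": -1},
    {"x": -0.2,"y": 0,"z": 0,"ax": 0,"ay": 0,"az": 0,"fingers": -1},
    {"x": -0.2,"y": 0,"z": 0,"ax": 0,"ay": 0,"az": 0,"fingers": -1},
  ],
)

```text
t: 8.98
tcp_pos: [454.9, -95.7, 205.7]
ee_rot: [[-0.167, 0.986, 0.0], [0.986, 0.167, -0.0], [-0.0, 0.0, -1.0]]
contact_force: [-0.6, 0.1, -3.0]
grip_width: 8.6
grasp_force: 60.0
```

servo_tool(
  targets=[
    {"x": -0.1,"y": 0,"z": 0,"ax": 0,"ay": 0,"az": 0,"fingers": -1},
    {"x": -0.2,"y": 0,"z": 0,"ax": 0,"ay": 0,"az": 0,"fingers": -1},
    {"x": -0.2,"y": 0,"z": 0,"ax": 0,"ay": 0,"az": 0,"fingers": -1},
  ],
)

```text
t: 9.23
tcp_pos: [455.2, -97.7, 205.7]
ee_rot: [[-0.167, 0.986, 0.0], [0.986, 0.167, -0.0], [-0.0, 0.0, -1.0]]
contact_force: [-0.1, -0.2, -3.2]
grip_width: 8.6
grasp_force: 60.0
```

```bash
python3 -c "
from h import *
at(52)"
```

```text
now d 52.5 l 0.1 z 205.7  Fn -0.2 Fl -0.2
t9.23 tcp [455.21 -97.69 205.69] yyaw 9.63 F [-0.13 -0.21 -3.16] M [ 0.02 -0.01 -0.02] w 8.6 g 60.0
shift cm [-0.05 -0.01 -0.01] turn [0.   0.   0.03]
```

servo_tool(
  targets=[
    {"x": -0.1,"y": 0,"z": 0,"ax": 0,"ay": 0,"az": 0,"fingers": -1},
    {"x": -0.15,"y": 0,"z": 0,"ax": 0,"ay": 0,"az": 0,"fingers": -1},
    {"x": -0.15,"y": 0,"z": 0,"ax": 0,"ay": 0,"az": 0,"fingers": -1},
  ],
)

```text
t: 9.48
tcp_pos: [455.5, -99.1, 205.7]
ee_rot: [[-0.167, 0.986, 0.0], [0.986, 0.167, 0.0], [0.0, 0.0, -1.0]]
contact_force: [-0.5, 1.3, -4.0]
grip_width: 8.5
grasp_force: 60.0
```

servo_tool(
  targets=[
    {"x": -0.1,"y": 0,"z": 0,"ax": 0,"ay": 0,"az": 0,"fingers": -1},
    {"x": -0.15,"y": 0,"z": 0,"ax": 0,"ay": 0,"az": 0,"fingers": -1},
    {"x": -0.15,"y": 0,"z": 0,"ax": 0,"ay": 0,"az": 0,"fingers": -1},
  ],
)

```text
t: 9.73
tcp_pos: [455.7, -100.5, 205.7]
ee_rot: [[-0.167, 0.986, 0.0], [0.986, 0.167, 0.0], [0.0, 0.0, -1.0]]
contact_force: [0.5, -0.4, -4.1]
grip_width: 8.5
grasp_force: 60.0
```

servo_tool(
  targets=[
    {"x": -0.1,"y": 0,"z": 0,"ax": 0,"ay": 0,"az": 0,"fingers": -1},
    {"x": -0.15,"y": 0,"z": 0,"ax": 0,"ay": 0,"az": 0,"fingers": -1},
    {"x": -0.15,"y": 0,"z": 0,"ax": 0,"ay": 0,"az": 0,"fingers": -1},
  ],
)

```text
t: 9.98
tcp_pos: [455.7, -100.7, 205.8]
ee_rot: [[-0.168, 0.986, -0.0], [0.986, 0.168, 0.003], [0.003, -0.0, -1.0]]
contact_force: [-1.4, 4.9, -1.4]
grip_width: 8.3
grasp_force: 60.0
```

```bash
python3 -c "
from h import *
at(52)"
```

```text
now d 49.5 l 0.0 z 205.8  Fn 5.0 Fl -0.5
t9.98 tcp [ 455.69 -100.71  205.79] yyaw 9.70 F [-1.36  4.88 -1.38] M [ 0.86  0.25 -0.03] w 8.3 g 60.0
shift cm [ 0.25 -0.   -0.  ] turn [-0.   -0.16  0.1 ]
```

servo_tool(
  targets=[
    {"x": -0.1,"y": 0,"z": 0,"ax": 0,"ay": 0,"az": 0,"fingers": -1},
    {"x": -0.15,"y": 0,"z": 0,"ax": 0,"ay": 0,"az": 0,"fingers": -1},
    {"x": -0.15,"y": 0,"z": 0,"ax": 0,"ay": 0,"az": 0,"fingers": -1},
  ],
)

```text
t: 10.23
tcp_pos: [455.8, -101.5, 205.8]
ee_rot: [[-0.169, 0.986, -0.001], [0.986, 0.169, 0.004], [0.004, -0.0, -1.0]]
contact_force: [-2.5, 7.0, -1.7]
grip_width: 8.4
grasp_force: 60.0
```

```bash
python3 -c "
from h import *
at(49)"
```

```text
now d 48.7 l 0.0 z 205.8  Fn 7.4 Fl -1.3
t10.23 tcp [ 455.82 -101.52  205.83] yyaw 9.73 F [-2.53  7.05 -1.69] M [ 1.13  0.39 -0.02] w 8.4 g 60.0
shift cm [ 0.03 -0.    0.  ] turn [-0.01 -0.23  0.13]
```

servo_tool(
  targets=[
    {"x": -0.1,"y": 0,"z": 0,"ax": 0,"ay": 0,"az": 0,"fingers": -1},
    {"x": -0.15,"y": 0,"z": 0,"ax": 0,"ay": 0,"az": 0,"fingers": -1},
    {"x": -0.15,"y": 0,"z": 0,"ax": 0,"ay": 0,"az": 0,"fingers": -1},
  ],
)

```text
t: 10.48
tcp_pos: [455.9, -102.3, 205.9]
ee_rot: [[-0.169, 0.986, -0.001], [0.986, 0.169, 0.005], [0.006, -0.0, -1.0]]
contact_force: [-3.0, 9.3, -0.2]
grip_width: 8.6
grasp_force: 60.0
```

```bash
python3 -c "
from h import *
at(48)"
```

```text
now d 47.9 l 0.0 z 205.9  Fn 9.6 Fl -1.5
t10.48 tcp [ 455.93 -102.25  205.88] yyaw 9.76 F [-3.05  9.25 -0.24] M [ 1.42  0.45 -0.05] w 8.6 g 60.0
shift cm [ 0.01 -0.    0.01] turn [-0.01 -0.32  0.16]
```

Stiffness is about 2.7 N/mm, starting from a 5 N preload, so this is the sprung washer and the head is through the hole. Pressing on to about 15 N.

servo_tool(
  targets=[
    {"x": -0.1,"y": 0,"z": 0,"ax": 0,"ay": 0,"az": 0,"fingers": -1},
    {"x": -0.2,"y": 0,"z": 0,"ax": 0,"ay": 0,"az": 0,"fingers": -1},
    {"x": -0.2,"y": 0,"z": 0,"ax": 0,"ay": 0,"az": 0,"fingers": -1},
  ],
)

```text
t: 10.73
tcp_pos: [456.1, -103.3, 206.0]
ee_rot: [[-0.17, 0.985, -0.001], [0.985, 0.17, 0.007], [0.007, -0.0, -1.0]]
contact_force: [-3.1, 11.1, 0.7]
grip_width: 8.7
grasp_force: 60.0
```

servo_tool(
  targets=[
    {"x": -0.1,"y": 0,"z": 0,"ax": 0,"ay": 0,"az": 0,"fingers": -1},
    {"x": -0.15,"y": 0,"z": 0,"ax": 0,"ay": 0,"az": 0,"fingers": -1},
    {"x": -0.15,"y": 0,"z": 0,"ax": 0,"ay": 0,"az": 0,"fingers": -1},
  ],
)

```text
t: 10.98
tcp_pos: [456.2, -104.0, 206.0]
ee_rot: [[-0.171, 0.985, -0.002], [0.985, 0.171, 0.009], [0.009, -0.0, -1.0]]
contact_force: [-3.6, 13.3, 2.9]
grip_width: 8.6
grasp_force: 60.0
```

```bash
python3 -c "
from h import *
at(46)"
```

```text
now d 46.1 l 0.0 z 206.0  Fn 13.8 Fl -1.3
t10.98 tcp [ 456.22 -104.03  206.04] yyaw 9.83 F [-3.56 13.34  2.92] M [ 2.04  0.54 -0.06] w 8.6 g 60.0
shift cm [-0.01 -0.    0.02] turn [-0.01 -0.51  0.23]
```

servo_tool(
  targets=[
    {"x": -0.1,"y": 0,"z": 0.1,"ax": 0,"ay": -0.4,"az": 0,"fingers": -1},
    {"x": -0.12,"y": 0,"z": 0.2,"ax": 0,"ay": -0.4,"az": 0,"fingers": -1},
    {"x": -0.12,"y": 0,"z": 0.3,"ax": 0,"ay": -0.4,"az": 0,"fingers": -1},
    {"x": -0.12,"y": 0,"z": 0.3,"ax": 0,"ay": -0.4,"az": 0,"fingers": -1},
  ],
)

```text
t: 11.32
tcp_pos: [456.7, -104.6, 203.6]
ee_rot: [[-0.171, 0.985, 0.001], [0.985, 0.171, 0.003], [0.003, 0.001, -1.0]]
contact_force: [-3.5, 14.8, 2.8]
grip_width: 8.5
grasp_force: 60.0
```

```bash
python3 -c "
from h import *
at(46,-24)"
```

```text
now d 45.5 l 0.4 z 203.6  Fn 15.2 Fl -1.0
t11.32 tcp [ 456.7  -104.58  203.59] yyaw 9.86 F [-3.52 14.85  2.84] M [ 2.36  0.57 -0.1 ] w 8.5 g 60.0
shift cm [ 0.05 -0.04  2.18] turn [ 0.07 -0.15  0.26]
```

servo_tool(
  targets=[
    {"x": 0,"y": 0,"z": 0.1,"ax": 0,"ay": 0,"az": 0,"fingers": -1},
    {"x": 0,"y": 0,"z": 0.2,"ax": 0,"ay": 0,"az": 0,"fingers": -1},
    {"x": 0,"y": 0,"z": 0.2,"ax": 0,"ay": 0,"az": 0,"fingers": -1},
  ],
)

```text
t: 11.57
tcp_pos: [456.9, -104.6, 201.7]
ee_rot: [[-0.171, 0.985, 0.001], [0.985, 0.171, 0.003], [0.003, 0.002, -1.0]]
contact_force: [-2.0, 15.4, 2.9]
grip_width: 8.5
grasp_force: 60.0
```

```bash
python3 -c "
from h import *
at(46,-24)"
```

```text
now d 45.4 l 0.6 z 201.7  Fn 15.5 Fl 0.6
t11.57 tcp [ 456.9  -104.59  201.68] yyaw 9.86 F [-2.01 15.41  2.86] M [ 2.38  0.5  -0.1 ] w 8.5 g 60.0
shift cm [ 0.05 -0.06  1.99] turn [ 0.1  -0.15  0.26]
```

servo_tool(
  targets=[
    {"x": 0,"y": -0.03,"z": 0.15,"ax": 0,"ay": 0,"az": 0,"fingers": -1},
    {"x": 0,"y": -0.03,"z": 0.3,"ax": 0,"ay": 0,"az": 0,"fingers": -1},
    {"x": 0,"y": -0.03,"z": 0.4,"ax": 0,"ay": 0,"az": 0,"fingers": -1},
    {"x": 0,"y": -0.03,"z": 0.4,"ax": 0,"ay": 0,"az": 0,"fingers": -1},
  ],
)

```text
t: 11.9
tcp_pos: [456.9, -104.6, 197.7]
ee_rot: [[-0.171, 0.985, 0.002], [0.985, 0.171, 0.003], [0.002, 0.002, -1.0]]
contact_force: [-2.0, 15.3, 2.8]
grip_width: 8.4
grasp_force: 60.0
```

```bash
python3 -c "
from h import *
at(46,-24)"
```

```text
now d 45.4 l 0.6 z 197.7  Fn 15.4 Fl 0.6
t11.90 tcp [ 456.89 -104.63  197.69] yyaw 9.86 F [-2.   15.27  2.77] M [ 2.37  0.37 -0.03] w 8.4 g 60.0
shift cm [ 0.05 -0.06  1.59] turn [ 0.13 -0.14  0.26]
```

servo_tool(
  targets=[
    {"x": 0,"y": 0,"z": 0.15,"ax": 0,"ay": 0,"az": 0,"fingers": -1},
    {"x": 0,"y": 0,"z": 0.3,"ax": 0,"ay": 0,"az": 0,"fingers": -1},
    {"x": 0,"y": 0,"z": 0.4,"ax": 0,"ay": 0,"az": 0,"fingers": -1},
    {"x": 0,"y": 0,"z": 0.4,"ax": 0,"ay": 0,"az": 0,"fingers": -1},
  ],
)

```text
t: 12.23
tcp_pos: [457.0, -104.7, 193.7]
ee_rot: [[-0.171, 0.985, 0.002], [0.985, 0.171, 0.003], [0.002, 0.003, -1.0]]
contact_force: [-2.4, 14.3, 2.5]
grip_width: 8.5
grasp_force: 60.0
```

```bash
python3 -c "
from h import *
at(46,-24)"
```

```text
now d 45.3 l 0.7 z 193.7  Fn 14.5 Fl 0.0
t12.23 tcp [ 456.99 -104.68  193.74] yyaw 9.86 F [-2.39 14.34  2.48] M [ 2.27  0.35 -0.05] w 8.5 g 60.0
shift cm [ 0.06 -0.07  1.19] turn [ 0.14 -0.13  0.26]
```

servo_tool(
  targets=[
    {"x": 0,"y": 0,"z": 0.15,"ax": 0,"ay": 0,"az": 0,"fingers": -1},
    {"x": 0,"y": 0,"z": 0.3,"ax": 0,"ay": 0,"az": 0,"fingers": -1},
    {"x": 0,"y": 0,"z": 0.4,"ax": 0,"ay": 0,"az": 0,"fingers": -1},
    {"x": 0,"y": 0,"z": 0.4,"ax": 0,"ay": 0,"az": 0,"fingers": -1},
  ],
)

```text
t: 12.57
tcp_pos: [457.0, -104.7, 189.7]
ee_rot: [[-0.171, 0.985, 0.002], [0.985, 0.171, 0.003], [0.002, 0.003, -1.0]]
contact_force: [-1.9, 14.9, 2.6]
grip_width: 8.3
grasp_force: 60.0
```

```bash
python3 -c "
from h import *
at(46,-24)"
```

```text
now d 45.3 l 0.7 z 189.7  Fn 15.0 Fl 0.6
t12.57 tcp [ 457.01 -104.72  189.74] yyaw 9.86 F [-1.95 14.85  2.63] M [ 2.3   0.35 -0.08] w 8.3 g 60.0
shift cm [ 0.07 -0.07  0.79] turn [ 0.14 -0.13  0.26]
```

servo_tool(
  targets=[
    {"x": 0,"y": 0,"z": 0.15,"ax": 0,"ay": 0,"az": 0,"fingers": -1},
    {"x": 0,"y": 0,"z": 0.3,"ax": 0,"ay": 0,"az": 0,"fingers": -1},
    {"x": 0,"y": 0,"z": 0.4,"ax": 0,"ay": 0,"az": 0,"fingers": -1},
    {"x": 0,"y": 0,"z": 0.4,"ax": 0,"ay": 0,"az": 0,"fingers": -1},
  ],
)

```text
t: 12.9
tcp_pos: [457.0, -104.8, 185.7]
ee_rot: [[-0.171, 0.985, 0.002], [0.985, 0.171, 0.003], [0.002, 0.003, -1.0]]
contact_force: [-2.3, 15.9, 1.9]
grip_width: 8.8
grasp_force: 60.0
```

```bash
python3 -c "
from h import *
at(46,-24)"
```

```text
now d 45.3 l 0.7 z 185.7  Fn 16.0 Fl 0.4
t12.90 tcp [ 457.01 -104.76  185.73] yyaw 9.86 F [-2.31 15.88  1.88] M [ 2.28  0.34 -0.04] w 8.8 g 60.0
shift cm [ 0.07 -0.07  0.39] turn [ 0.14 -0.13  0.26]
```

servo_tool(
  targets=[
    {"x": 0,"y": 0,"z": 0.1,"ax": 0,"ay": 0,"az": 0,"fingers": -1},
    {"x": 0,"y": 0,"z": 0.2,"ax": 0,"ay": 0,"az": 0,"fingers": -1},
    {"x": 0,"y": 0,"z": 0.2,"ax": 0,"ay": 0,"az": 0,"fingers": -1},
  ],
)

```text
t: 13.15
tcp_pos: [457.1, -104.8, 183.8]
ee_rot: [[-0.171, 0.985, 0.002], [0.985, 0.171, 0.003], [0.002, 0.003, -1.0]]
contact_force: [-2.7, 15.1, 3.0]
grip_width: 8.1
grasp_force: 60.0
```

servo_tool(
  targets=[
    {"x": 0,"y": 0,"z": 0.05,"ax": 0,"ay": 0,"az": 0,"fingers": -1},
    {"x": 0,"y": 0,"z": 0.1,"ax": 0,"ay": 0,"az": 0,"fingers": -1},
    {"x": 0,"y": 0,"z": 0.1,"ax": 0,"ay": 0,"az": 0,"fingers": -1},
  ],
)

```text
t: 13.4
tcp_pos: [457.1, -104.8, 182.9]
ee_rot: [[-0.171, 0.985, 0.002], [0.985, 0.171, 0.002], [0.002, 0.003, -1.0]]
contact_force: [-2.8, 15.3, 3.7]
grip_width: 8.7
grasp_force: 60.0
```

servo_tool(
  targets=[
    {"x": 0,"y": 0,"z": 0.05,"ax": 0,"ay": 0,"az": 0,"fingers": -1},
    {"x": 0,"y": 0,"z": 0.1,"ax": 0,"ay": 0,"az": 0,"fingers": -1},
    {"x": 0,"y": 0,"z": 0.1,"ax": 0,"ay": 0,"az": 0,"fingers": -1},
  ],
)

```text
t: 13.65
tcp_pos: [457.1, -104.8, 181.9]
ee_rot: [[-0.171, 0.985, 0.002], [0.985, 0.171, 0.002], [0.002, 0.003, -1.0]]
contact_force: [-1.3, 15.4, 4.2]
grip_width: 8.7
grasp_force: 60.0
```

```bash
python3 -c "
from h import *
at(46,-24)"
```

```text
now d 45.2 l 0.7 z 181.9  Fn 15.4 Fl 1.3
t13.65 tcp [ 457.06 -104.84  181.91] yyaw 9.85 F [-1.3  15.42  4.22] M [ 2.16  0.33 -0.05] w 8.7 g 60.0
shift cm [ 0.08 -0.07  0.01] turn [ 0.15 -0.12  0.25]
```

servo_tool(
  targets=[
    {"x": 0,"y": 0,"z": 0.05,"ax": 0,"ay": 0,"az": 0,"fingers": -1},
    {"x": 0,"y": 0,"z": 0.1,"ax": 0,"ay": 0,"az": 0,"fingers": -1},
    {"x": 0,"y": 0,"z": 0.1,"ax": 0,"ay": 0,"az": 0,"fingers": -1},
  ],
)

```text
t: 13.9
tcp_pos: [457.1, -104.9, 181.2]
ee_rot: [[-0.171, 0.985, 0.003], [0.985, 0.171, 0.002], [0.002, 0.003, -1.0]]
contact_force: [-2.6, 16.1, 4.4]
grip_width: 8.6
grasp_force: 60.0
```

servo_tool(
  targets=[
    {"x": 0,"y": 0,"z": 0.05,"ax": 0,"ay": 0,"az": 0,"fingers": -1},
    {"x": 0,"y": 0,"z": 0.1,"ax": 0,"ay": 0,"az": 0,"fingers": -1},
    {"x": 0,"y": 0,"z": 0.1,"ax": 0,"ay": 0,"az": 0,"fingers": -1},
  ],
)

```text
t: 14.15
tcp_pos: [457.2, -105.0, 181.1]
ee_rot: [[-0.171, 0.985, 0.003], [0.985, 0.171, 0.002], [0.001, 0.004, -1.0]]
contact_force: [-3.5, 15.4, 6.4]
grip_width: 8.5
grasp_force: 60.0
```

```bash
python3 -c "
from h import *
at(46,-24)"
```

```text
now d 45.0 l 0.8 z 181.1  Fn 15.8 Fl -0.9
t14.15 tcp [ 457.19 -104.95  181.1 ] yyaw 9.85 F [-3.51 15.45  6.45] M [ 2.16  0.58 -0.05] w 8.5 g 60.0
shift cm [ 0.1  -0.08 -0.07] turn [ 0.2  -0.07  0.25]
```

servo_tool(
  targets=[
    {"x": 0,"y": 0,"z": 0.05,"ax": 0,"ay": 0,"az": 0,"fingers": -1},
    {"x": 0,"y": 0,"z": 0.1,"ax": 0,"ay": 0,"az": 0,"fingers": -1},
    {"x": 0,"y": 0,"z": 0.1,"ax": 0,"ay": 0,"az": 0,"fingers": -1},
  ],
)

```text
t: 14.4
tcp_pos: [457.3, -105.2, 180.8]
ee_rot: [[-0.171, 0.985, 0.004], [0.985, 0.171, 0.001], [0.0, 0.004, -1.0]]
contact_force: [-4.0, 16.5, 9.2]
grip_width: 9.1
grasp_force: 60.0
```

servo_tool(
  targets=[
    {"x": 0,"y": 0,"z": 0.05,"ax": 0,"ay": 0,"az": 0,"fingers": -1},
    {"x": 0,"y": 0,"z": 0.1,"ax": 0,"ay": 0,"az": 0,"fingers": -1},
    {"x": 0,"y": 0,"z": 0.1,"ax": 0,"ay": 0,"az": 0,"fingers": -1},
  ],
)

```text
t: 14.65
tcp_pos: [457.4, -105.3, 180.6]
ee_rot: [[-0.171, 0.985, 0.005], [0.985, 0.171, 0.001], [-0.0, 0.005, -1.0]]
contact_force: [-5.9, 17.4, 11.2]
grip_width: 8.0
grasp_force: 60.0
```

```bash
python3 -c "
from h import *
at(46,-24)"
```

```text
now d 44.7 l 1.0 z 180.6  Fn 18.1 Fl -2.9
t14.65 tcp [ 457.41 -105.26  180.59] yyaw 9.84 F [-5.9  17.37 11.19] M [ 2.08  0.87 -0.15] w 8.0 g 60.0
shift cm [ 0.13 -0.1  -0.12] turn [0.28 0.01 0.24]
```

It has bottomed: z holds at about 181 mm, 25 mm below entry, while the downward force climbs. Easing off the back pressure so the spring pinches the plate on the head.

servo_tool(
  targets=[
    {"x": 0.1,"y": 0,"z": 0,"ax": 0,"ay": 0,"az": 0,"fingers": -1},
    {"x": 0.2,"y": 0,"z": 0,"ax": 0,"ay": 0,"az": 0,"fingers": -1},
    {"x": 0.3,"y": 0,"z": 0,"ax": 0,"ay": 0,"az": 0,"fingers": -1},
    {"x": 0.3,"y": 0,"z": 0,"ax": 0,"ay": 0,"az": 0,"fingers": -1},
  ],
)

```text
t: 14.98
tcp_pos: [457.3, -104.4, 180.4]
ee_rot: [[-0.17, 0.985, 0.006], [0.985, 0.17, -0.004], [-0.005, 0.005, -1.0]]
contact_force: [-3.1, 11.3, 10.2]
grip_width: 8.9
grasp_force: 60.0
```

```bash
python3 -c "
from h import *
at(46,-24)"
```

```text
now d 45.6 l 1.0 z 180.4  Fn 11.7 Fl -1.2
t14.98 tcp [ 457.31 -104.39  180.36] yyaw 9.77 F [-3.11 11.31 10.18] M [ 1.15  0.61 -0.11] w 8.9 g 60.0
shift cm [ 0.04 -0.1  -0.14] turn [0.29 0.27 0.17]
```

servo_tool(
  targets=[
    {"x": 0.1,"y": 0,"z": 0,"ax": 0,"ay": 0,"az": 0,"fingers": -1},
    {"x": 0.2,"y": 0,"z": 0,"ax": 0,"ay": 0,"az": 0,"fingers": -1},
    {"x": 0.25,"y": 0,"z": -0.1,"ax": 0,"ay": 0,"az": 0,"fingers": -1},
    {"x": 0.25,"y": 0,"z": -0.1,"ax": 0,"ay": 0,"az": 0,"fingers": -1},
  ],
)

```text
t: 15.32
tcp_pos: [457.3, -104.3, 180.3]
ee_rot: [[-0.168, 0.986, 0.006], [0.986, 0.168, -0.008], [-0.009, 0.004, -1.0]]
contact_force: [-2.0, 4.1, 7.4]
grip_width: 8.7
grasp_force: 60.0
```

```bash
python3 -c "
from h import *
at(46,-24)"
```

```text
now d 45.7 l 1.0 z 180.3  Fn 4.3 Fl -1.3
t15.32 tcp [ 457.26 -104.31  180.3 ] yyaw 9.68 F [-1.96  4.07  7.36] M [ 0.36  0.25 -0.01] w 8.7 g 60.0
shift cm [ 0.03 -0.1  -0.15] turn [0.26 0.51 0.08]
```

servo_tool(
  targets=[
    {"x": 0.08,"y": 0,"z": -0.05,"ax": 0,"ay": 0.2,"az": 0,"fingers": -1},
    {"x": 0.12,"y": 0,"z": -0.12,"ax": 0,"ay": 0.4,"az": 0,"fingers": -1},
    {"x": 0.12,"y": 0,"z": -0.15,"ax": 0,"ay": 0.4,"az": 0,"fingers": -1},
    {"x": 0.12,"y": 0,"z": -0.15,"ax": 0,"ay": 0.4,"az": 0,"fingers": -1},
  ],
)

```text
t: 15.65
tcp_pos: [457.1, -104.0, 180.7]
ee_rot: [[-0.167, 0.986, 0.004], [0.986, 0.167, -0.002], [-0.003, 0.004, -1.0]]
contact_force: [0.9, 0.8, 6.6]
grip_width: 8.6
grasp_force: 60.0
```

```bash
python3 -c "
from h import *
at(46,-24)"
```

```text
now d 46.0 l 0.9 z 180.7  Fn 0.6 Fl 1.0
t15.65 tcp [ 457.1  -103.97  180.67] yyaw 9.63 F [0.9  0.78 6.61] M [-0.05 -0.12  0.02] w 8.6 g 60.0
shift cm [-0.   -0.09 -0.11] turn [0.2  0.15 0.03]
```

servo_tool(
  targets=[
    {"x": 0,"y": 0,"z": -0.1,"ax": 0,"ay": 0,"az": 0,"fingers": -1},
    {"x": 0,"y": 0,"z": -0.1,"ax": 0,"ay": 0,"az": 0,"fingers": -1},
    {"x": 0,"y": 0,"z": -0.1,"ax": 0,"ay": 0,"az": 0,"fingers": -1},
  ],
  force=10,
)

```text
t: 15.9
tcp_pos: [456.9, -103.9, 180.7]
ee_rot: [[-0.167, 0.986, 0.003], [0.986, 0.167, -0.002], [-0.002, 0.002, -1.0]]
contact_force: [3.5, -1.2, 4.1]
grip_width: 8.9
grasp_force: 10.0
```

servo_tool(
  targets=[
    {"x": 0,"y": 0,"z": 0,"ax": 0,"ay": 0,"az": 0,"fingers": -0.6},
    {"x": 0,"y": 0,"z": 0,"ax": 0,"ay": 0,"az": 0,"fingers": -0.3},
    {"x": 0,"y": 0,"z": 0,"ax": 0,"ay": 0,"az": 0,"fingers": 0},
    {"x": 0,"y": 0,"z": 0,"ax": 0,"ay": 0,"az": 0,"fingers": 0},
    {"x": 0,"y": 0,"z": 0,"ax": 0,"ay": 0,"az": 0,"fingers": 0},
    {"x": 0,"y": 0,"z": 0,"ax": 0,"ay": 0,"az": 0,"fingers": 0},
    {"x": 0,"y": 0,"z": 0,"ax": 0,"ay": 0,"az": 0,"fingers": 0},
    {"x": 0,"y": 0,"z": 0,"ax": 0,"ay": 0,"az": 0,"fingers": 0},
  ],
)

```text
t: 16.57
tcp_pos: [455.7, -103.1, 180.1]
ee_rot: [[-0.168, 0.986, -0.0], [0.986, 0.168, 0.0], [0.0, -0.0, -1.0]]
contact_force: [0.8, -0.5, 0.5]
grip_width: 47.0
grasp_force: 0.0
```

servo_tool(
  targets=[
    {"x": 0,"y": 0,"z": -0.5,"ax": 0,"ay": 0,"az": 0,"fingers": 0},
    {"x": 0,"y": 0,"z": -1.5,"ax": 0,"ay": 0,"az": 0,"fingers": 0},
    {"x": 0,"y": 0,"z": -3,"ax": 0,"ay": 0,"az": 0,"fingers": 0},
    {"x": 0,"y": 0,"z": -5,"ax": 0,"ay": 0,"az": 0,"fingers": 0},
    {"x": 0,"y": 0,"z": -7,"ax": 0,"ay": 0,"az": 0,"fingers": 0},
    {"x": 0,"y": 0,"z": -9,"ax": 0,"ay": 0,"az": 0,"fingers": 0},
    {"x": 0,"y": 0,"z": -11,"ax": 0,"ay": 0,"az": 0,"fingers": 0},
    {"x": 0,"y": 0,"z": -12,"ax": 0,"ay": 0,"az": 0,"fingers": 0},
  ],
)

```text
t: 17.23
tcp_pos: [456.6, -103.4, 304.2]
ee_rot: [[-0.168, 0.986, 0.005], [0.986, 0.168, -0.002], [-0.003, 0.005, -1.0]]
contact_force: [0.7, -0.2, 0.5]
grip_width: 47.2
grasp_force: 0.0
```

Released, with no residual force. Now I'll back the arm away along +y so both cameras can see the result.

servo_tool(
  targets=[
    {"x": 1,"y": 0,"z": 0,"ax": 0,"ay": 0,"az": 0,"fingers": 0},
    {"x": 4,"y": 0,"z": 0,"ax": 0,"ay": 0,"az": 0,"fingers": 0},
    {"x": 8,"y": -1,"z": 0,"ax": 0,"ay": 0,"az": 0,"fingers": 0},
    {"x": 12,"y": -3,"z": 0,"ax": 0,"ay": 0,"az": 0,"fingers": 0},
    {"x": 16,"y": -5,"z": 0,"ax": 0,"ay": 0,"az": 0,"fingers": 0},
    {"x": 19,"y": -6,"z": 0,"ax": 0,"ay": 0,"az": 0,"fingers": 0},
    {"x": 20,"y": -7,"z": 0,"ax": 0,"ay": 0,"az": 0,"fingers": 0},
    {"x": 20,"y": -7,"z": 0,"ax": 0,"ay": 0,"az": 0,"fingers": 0},
  ],
)

```text
t: 17.9
tcp_pos: [351.1, 84.3, 300.1]
ee_rot: [[-0.173, 0.985, 0.0], [0.985, 0.173, 0.001], [0.001, 0.0, -1.0]]
contact_force: [-0.2, -0.2, -0.9]
grip_width: 47.1
grasp_force: 0.0
```

```bash
python3 - <<'E'
from h import *
I={n:cv2.cvtColor(robot.get_image(n),cv2.COLOR_RGB2BGR) for n in("side","top")}
for n in I: cv2.imwrite(f"pics/{n}4.png",I[n])
f=lambda im,x,y,w,h:cv2.resize(im[y:y+h,x:x+w],(400,400),interpolation=cv2.INTER_CUBIC)
cv2.imwrite("pics/c5.png",np.hstack([f(I["side"],310,130,75,75),f(I["top"],340,165,75,75)]))
print(robot.sense()["t"])
# expected seat plate top corners (front face, z152 -> stand z 241)
a=np.radians(9.7);n=np.array([-np.sin(a),np.cos(a)]);l=np.array([np.cos(a),np.sin(a)])
for s in(-55,55):
    P=np.r_[np.array([463.8,-149.5])+l*s,241];print(proj("side",P),proj("top",P))
E
```

```text
18.0
[360.7  158.14] [382.72 219.76]
[330.34 153.62] [376.27 179.33]
```

View pics/c5.png

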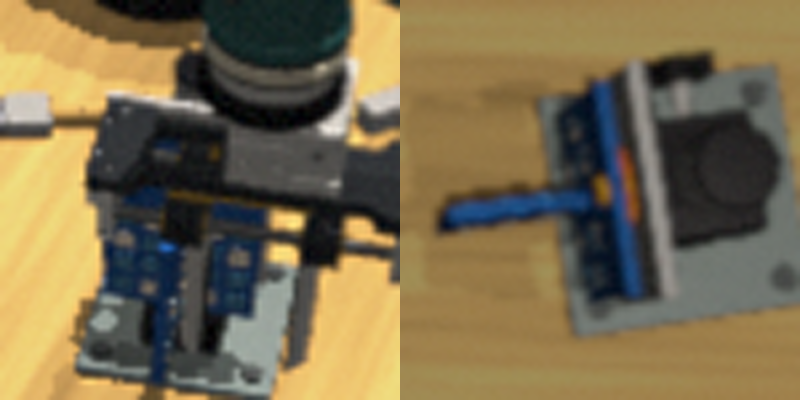

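Top view: the plate hangs parallel to the backing plate with the brass head in front of it, and its top strip matches the predicted home position. The gripper blocks the side view, so I'll clear it for a height check.

servo_tool(
  targets=[
    {"x": 3,"y": 0,"z": -1,"ax": 0,"ay": 0,"az": 0,"fingers": 0},
    {"x": 6,"y": 0,"z": -1,"ax": 0,"ay": 0,"az": 0,"fingers": 0},
    {"x": 9,"y": 0,"z": -1,"ax": 0,"ay": 0,"az": 0,"fingers": 0},
    {"x": 12,"y": 0,"z": -1,"ax": 0,"ay": 0,"az": 0,"fingers": 0},
    {"x": 15,"y": 0,"z": -1,"ax": 0,"ay": 0,"az": 0,"fingers": 0},
    {"x": 17,"y": 0,"z": -1,"ax": 0,"ay": 0,"az": 0,"fingers": 0},
    {"x": 18,"y": 0,"z": -1,"ax": 0,"ay": 0,"az": 0,"fingers": 0},
    {"x": 18,"y": 0,"z": -1,"ax": 0,"ay": 0,"az": 0,"fingers": 0},
  ],
)

```text
t: 18.67
tcp_pos: [323.9, 260.3, 309.0]
ee_rot: [[-0.168, 0.986, -0.002], [0.986, 0.168, -0.001], [-0.001, -0.002, -1.0]]
contact_force: [0.7, 0.0, 0.3]
grip_width: 46.8
grasp_force: 0.0
```

```bash
python3 - <<'E'
from h import *
I=cv2.cvtColor(robot.get_image("side"),cv2.COLOR_RGB2BGR)
cv2.imwrite("pics/c6.png",cv2.resize(I[130:205,310:385],(450,450),interpolation=cv2.INTER_CUBIC))
E
```

```text
(no output)
```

View pics/c6.png

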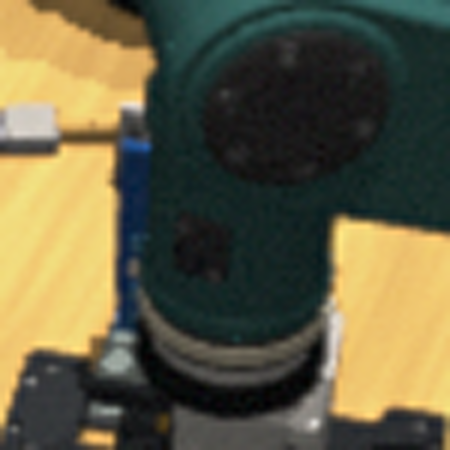

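The visible top-left plate corner is at side pixel (330.3,153.3), against a predicted home position of (330.3,153.6), so it is fully home. Handing in.

```bash
python3 -c "
from plant import robot
print(robot.sign_off())"
```

```text
the job is handed in; nothing more can be done
None
```

The blue coupon hangs upright on the stand screw, bottomed at the top of its slot and pinched behind the head, with the arm clear; I handed it in at about 19 s, and the forces I read stayed under 20 N, the highest about 18 N pressing back.

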